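Rake the bead-firing rods into two rows

ROBOT

A 6-joint arm with a two-finger parallel gripper is mounted at the origin on the work surface. World frame = base frame: x ahead of the robot, y to its left, z up, the work surface at z = 0. Lengths are in mm, angles in rad, forces in N, time in s.
With the tool pointing down it reaches from about 300 to 1000 mm from the base axis. Payload 5.1 kg.
Tool frame: the origin (TCP) lies midway between the tips of the shut fingers; the grasp point (between the pads) lies 19 mm behind it (grasp_offset is the z of the grasp point in the tool frame, in mm); z points along the fingers, y is the line along which they close (so a half turn about z gives the same grasp; the last joint's range is limited). The gripper opens to 95 mm and grips with 3 to 60 N. Pads are 20 mm wide; open, the fingers measure 119 mm over their backs; the gripper's body (75 mm by 180 mm) begins 59 mm behind the grasp point.
Start: joints at [1.043, 0.124, 1.65, -0, 1.367, -0.083], TCP at [279.698, 586.731, 214.656] pointing down, gripper open.
Joint ranges: [-2.61, 2.61], [-1.02, 2.33], [0.03, 2.71], [-1.35, 4.49], [0.32, 2.68], [-2.91, 2.91]. Speed limits (rad/s): [2.57, 2.57, 3.14, 3.14, 3.14, 3.14].

INTERFACE

Orientations are given as a unit quaternion [x, y, z, w].
In Python, from workcell import get_obs, read_camera, finish_job, search_frame, outline_of, grasp_offset gives the robot as it stands. The module is installed in compiled form; this text tells all that it offers.
- The arm moves only by the shell command python3 -m inch 'ROWS' [FORCE]. ROWS is JSON, a list of rows, each a list of 7 numbers: the gripper command: -1 is fully open, 1 is shut, values between are in proportion, then the shift along the tool's x, y, z in cm, then the turn, a rotation vector about the tool's x, y, z in rad. In form: [[grip, dx, dy, dz, rx, ry, rz], ...]. A call has 1 to 5 rows; each row is the pose to reach, as a shift and turn from the pose commanded when the call began, along the tool's axes at that moment; what a row does not reach only later rows make up. A row lasts 1/12 s, in which the tool goes at most 41.7 mm and 7.16 degrees, less where a joint would pass 70% of its speed; a pose out of reach is approached as far as the arm can. A call with a gripper value outside its range is refused whole. The fingers move at their own pace and stop on an object; FORCE is the grip in N (left out, the last holds). Time passes only in rows, so rows that repeat a pose let the fingers close. It gives the time, the measured TCP pose, the force, the opening and the grip force at its end, in the units of the state.
- get_obs(): the state, without advancing time (a new reading comes with each control period).
- read_camera(name): name is "side" or "top" or "wrist"; returns a dict with "image" (480x640x3 uint8, blue, green, red), "z_map" (480x640 float32, mm along the optical axis (not along the pixel's ray), 0 where there is no reading), "vertical_fov" (degrees; the focal length in pixels is half the picture's height over the tangent of half this angle, whatever the lens; pixels are square), "cx", "cy" (the principal point, pixels), "R" (3x3) and "t" (3): a world point X has camera coordinates R X + t; the wrist camera has in their place "hand_eye" (4x4, takes a point from camera to tool coordinates, whose origin is the TCP and whose axes are the flange's). Camera axes: x right, y down, z forward; pixel columns grow to the right and rows downward; lengths in mm; the calibration is good to about 2 mm. A picture is of the moment at which its call begins: read the wrist's pose just before it.
- finish_job(): hands the job in; it is judged then, once.
Trained networks look in a picture, given as the dict that the camera call returned (one of the last four; its "shot" number tells which), for a name from the list of things; names that differ only in an ending like _2 or _b are one class to them, and where a whole thing is asked for, a point or a joint stands for the part that bears it (a point fixed in the world has none). Each returns a list of dicts, best first, with "conf" (0 to 1); they miss things now and then, are a little off and sometimes report something else, mostly with a low value. They report only what shows in the picture. A call takes as long as a camera call.
- search_frame(picture, target): "xyz" ([x, y, z] in mm, in world coordinates, good to about 4 mm: the middle of the surface that is visible of it).
- outline_of(picture, target): "region" (480x640 bool, what is visible of it).
The state is a dict: "t": time; "joints": joint angles; "joint_velocities": joint speeds; "tau": joint torques, N m; "tcp_pos": TCP position; "tool_rot": TCP orientation; "wrist_force": force on the tool from outside, world axes, zero at the start; "torque": the same for the moment, N m; "gripper_width": opening from 0.0 (shut) to 1.0 (fully open); "gripper_force": force on a finger pad.
Only numpy, scipy, OpenCV 4.12 (cv2) and the standard library are available. Lean on these libraries where they do the work, as an engineer would, in place of code of your own. Each camera call takes 0.05 s, during which the arm holds its last target. There are 200 camera calls.

TASK

Take the small rake off its rest and comb the steel rods scattered in the two-compartment tray: in each compartment the three rods must end lying flat, parallel and side by side in one snug row along the lip nearest the robot. Move the rods only with the rake, never with the gripper or the arm, and leave the bottle, dish and pliers alone. When both rows are made, put the rake back as it stood, teeth on the tablecloth and handle on its rest, and let go.

Things in the scene. Friction and masses are not known exactly. Their poses are not given: they have to be found in the camera images.
- tray: Shallow fixed wooden tray, 276 mm (x) by 260 mm (y), with a plywood floor 8 mm above the table; lips and divider 8 mm thick, 14 mm above the floor. The divider at y = 0 makes two compartments, each 260 mm long (x), 118 mm wide (y), with three rods in each. The 35 mm of floor next to the far (+x) lip starts free of rods. Origin: centre of the underside; -x towards the robot, z up.
- row_left (a point): Point in the tray's left (+y) compartment where the floor meets the middle of the inner face of the near lip (the one nearest the robot). Axes as the tray's: x away from the near lip along the compartment, y along the lip, z up.
- row_right (a point): The same point in the tray's right (-y) compartment: floor level, middle of the near lip's inner face, axes as the tray's.
- rake_grip (a point): Grip point of the loose wooden rake (80 to 170 g), in its straight level handle, 16 mm wide and 16 mm high, half-way up, 50 mm above the tooth tips; the centre of mass is within 30 mm. x along the handle to the head, y across it, z up. The handle runs from 46 mm ahead to 97 mm behind this point. It starts with its tooth tips on the tablecloth and its rear on the rest.
- rake_teeth (a point): Middle of the rake's row of tooth tips, 55 mm ahead of (x) and 50 mm below rake_grip; same axes. Nine round steel teeth, 5 mm thick and 36 mm long, hang in a row along y from -48 to +48 mm, every 12 mm (7 mm gaps), from a wooden head bar 18 mm (x) by 104 mm (y), which spans 36 to 54 mm above the tips.
- rest_grip (a point): Where rake_grip is when the rake is neatly parked: 50 mm above the table, x towards the head, z up. The rake rest itself is a fixed wooden block with a cork top, 34 mm (x) by 80 mm (y), 42 mm high, centred 67 mm behind this point (x = -67 mm); the handle's rear simply lies on its flat top.
- rod_l1_mid (a point): Centre of a loose square steel bead-firing rod, 8 by 8 mm and 90 mm long, 30 to 65 g, in the left compartment. y along its length; z up at the start. All six are alike.
- rod_l2_mid (a point): Centre of a loose square steel bead-firing rod, 8 by 8 mm and 90 mm long, 30 to 65 g, in the left compartment. y along its length; z up at the start. All six are alike.
- rod_l3_mid (a point): Centre of a loose square steel bead-firing rod, 8 by 8 mm and 90 mm long, 30 to 65 g, in the left compartment. y along its length; z up at the start. All six are alike.
- rod_r1_mid (a point): Centre of a loose square steel bead-firing rod, 8 by 8 mm and 90 mm long, 30 to 65 g, in the right compartment. y along its length; z up at the start. All six are alike.
- rod_r2_mid (a point): Centre of a loose square steel bead-firing rod, 8 by 8 mm and 90 mm long, 30 to 65 g, in the right compartment. y along its length; z up at the start. All six are alike.
- rod_r3_mid (a point): Centre of a loose square steel bead-firing rod, 8 by 8 mm and 90 mm long, 30 to 65 g, in the right compartment. y along its length; z up at the start. All six are alike.
- water_bottle: Bystander: closed purple bottle, 72 mm across, 210 mm high, loose. Origin: centre of its underside.
- bead_dish: Bystander: blue dish of beads, 100 mm across, 28 mm high, loose. Origin: centre of its underside.
- pliers: Bystander: pliers lying flat, about 150 mm long, orange handles, loose. Origin: near their middle on the table, x towards the jaws.

How it is judged:
By the outcome, as a careful person would: the job done as asked, in the order asked, and still so for the second after the job is handed in, with the robot touching nothing.
It also fails if it takes over 67 s, if anything falls off the work surface, if the arm or the gripper's body presses on something with over 40 N, if the wrist force passes 120 N, or if a joint passes its speed limit or range.

## Working session

There is one attempt and no reset: what is moved stays moved. The work goes in short steps, Python scripts to look and compute and a shell command to move; the robot and the scene stay as the last step left them, time stands still between calls to the robot, and variables do not carry over. Pictures are saved under pics/ and viewed, at most 10 in all, crops included, and the job is handed in when it is done.

```bash
mkdir -p pics
cat > h.py <<'E'
import numpy as np, cv2
from scipy.spatial.transform import Rotation as Rn
from workcell import *
def f(p): return 240/np.tan(np.radians(p["vertical_fov"])/2)
def cloud(p,m):
    v,u=np.nonzero(m&(p["z_map"]>0)); z=p["z_map"][v,u]
    c=np.c_[(u-p["cx"])*z/f(p),(v-p["cy"])*z/f(p),z]
    if "R" in p: return (c-p["t"])@np.array(p["R"])
    o=get_obs(); H=np.array(p["hand_eye"]); c=c@H[:3,:3].T+H[:3,3]
    return Rn.from_quat(o["tool_rot"]).apply(c)+o["tcp_pos"]
def proj(p,X):
    c=np.array(X)@np.array(p["R"]).T+p["t"]; return np.c_[c[:,0]/c[:,2]*f(p)+p["cx"],c[:,1]/c[:,2]*f(p)+p["cy"]]
E
python3 - <<'E'
from h import *
np.set_printoptions(precision=1,suppress=True)
o=get_obs();print(o,grasp_offset)
for n in("top","side"):
    p=read_camera(n);cv2.imwrite(f"pics/{n}0.png",p["image"])
    print(n,p["R"],p["t"],f(p))
    for t in["tray","rake_grip","rake_teeth","rest_grip","rod_l1_mid","water_bottle","bead_dish","pliers"]:
        print(t,[(np.round(d["xyz"]),round(d["conf"],2)) for d in search_frame(p,t)])
        if t in("tray","rake_grip"):
            for d in outline_of(p,t)[:1]:
                c=cloud(p,d["region"]);print(" cloud",len(c),np.percentile(c,[2,50,98],axis=0))
E
```

```text
{'t': 0.0, 'joints': array([ 1. ,  0.1,  1.7,  0. ,  1.4, -0.1]), 'joint_velocities': array([ 0., -0., -0.,  0., -0.,  0.]), 'tau': array([  0. , -41.8, -36. ,   0.1,   0. ,  -0. ]), 'tcp_pos': array([279.4, 586.2, 213.4]), 'tool_rot': array([ 0.2,  1. , -0. , -0. ]), 'wrist_force': array([ 0.9, -0.2,  0.6]), 'torque': array([-0., -0., -0.]), 'gripper_force': 0.0, 'gripper_width': 0.9985949813980733} -18.8
top [[-0.  -1.  -0. ]
 [-1.   0.  -0.2]
 [ 0.2  0.  -1. ]] [ -9.2 573.4 928.2] 450.6819952003793
tray [(array([ 612., -113.,   10.]), 0.8)]
 cloud 12496 [[ 483.9 -242.4    3.1]
 [ 617.5 -115.2    8. ]
 [ 755.6   12.7   23.4]]
rake_grip [(array([650., 159.,  56.]), 0.56)]
 cloud 969 [[521.8 113.2  -0.7]
 [655.5 154.1  54.5]
 [679.4 209.   59.9]]
rake_teeth [(array([649., 153.,  52.]), 0.79)]
rest_grip [(array([545., 133.,  44.]), 0.62)]
rod_l1_mid [(array([550., -44.,  14.]), 0.58), (array([651., 157.,  52.]), 0.5)]
water_bottle [(array([ 517., -455.,  131.]), 0.85), (array([ 618., -116.,    7.]), 0.37)]
bead_dish [(array([445., 424.,  18.]), 0.92)]
pliers [(array([623., 475.,   8.]), 0.76)]
side [[ 1.  -0.1 -0. ]
 [-0.1 -0.6 -0.8]
 [ 0.1  0.8 -0.6]] [-565.4  105.7 1469.9] 517.9946673323676
tray [(array([ 622., -123.,    4.]), 0.76)]
 cloud 6592 [[ 483.9 -250.7    2.1]
 [ 618.1 -126.7   10.6]
 [ 755.1   17.1   25.5]]
rake_grip [(array([633., 149.,  52.]), 0.83), (array([ 621., -125.,   12.]), 0.65), (array([ 523., -496.,  116.]), 0.15)]
 cloud 481 [[523.2 110.5   3.3]
 [636.4 150.1  54.6]
 [679.5 210.7  62.6]]
rake_teeth [(array([634., 150.,  58.]), 0.94)]
rest_grip [(array([553., 107.,  33.]), 0.78), (array([ 619., -124.,    6.]), 0.27)]
rod_l1_mid [(array([549., -50.,  14.]), 0.43)]
water_bottle [(array([ 525., -494.,  119.]), 0.59), (array([558., 108.,  36.]), 0.57)]
bead_dish [(array([450., 422.,  20.]), 0.68)]
pliers [(array([632., 472.,  12.]), 0.7)]
```

View pics/top0.png

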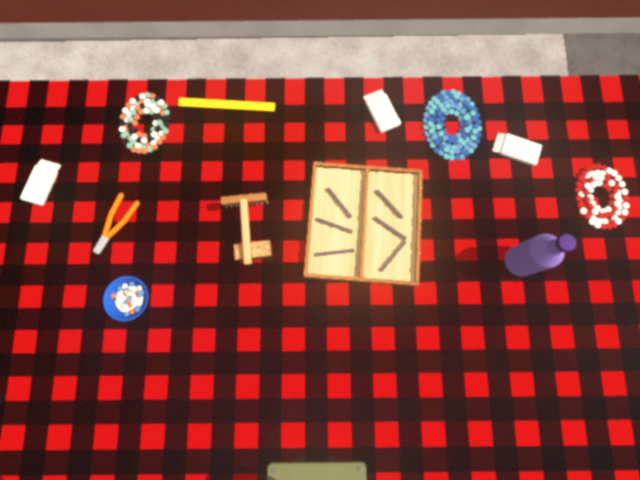

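Run:
```python
from h import *
np.set_printoptions(precision=2,suppress=True)
print(get_obs()["tool_rot"],get_obs()["tcp_pos"])
p=read_camera("top")
# rake pose from top: points with z 45..70 in rake area
c=cloud(p,np.ones((480,640),bool))
s=c[(c[:,0]>500)&(c[:,0]<700)&(c[:,1]>70)&(c[:,1]<230)&(c[:,2]>47)]
r=cv2.minAreaRect(s[:,:2].astype(np.float32));print("all",len(s),r)
hd=s[s[:,0]<640]; 
x=np.arange(520,700,10)
for a in x:
    q=s[abs(s[:,0]-a)<5]
    if len(q):print(a,len(q),q[:,1].min(),np.median(q[:,1]),q[:,1].max(),np.median(q[:,2]))
s=c[(c[:,0]>460)&(c[:,0]<780)&(c[:,1]>-270)&(c[:,1]<40)&(c[:,2]>18)]
r=cv2.minAreaRect(s[:,:2].astype(np.float32));print("tray lips",len(s),r,cv2.boxPoints(r))
m=((c[:,2]>30)&(c[:,2]<50)&(c[:,0]<600)&(c[:,0]>500)&(c[:,1]>50)&(c[:,1]<220));r=cv2.minAreaRect(c[m][:,:2].astype(np.float32));print("rest",m.sum(),r,np.median(c[m],axis=0))
```

```text
[0.22 0.98 0.   0.  ] [279.72 586.74 214.67]
all 837 ((598.044189453125, 155.94996643066406), (161.12765502929688, 103.05240631103516), 5.186265468597412)
520 26 140.22875454671149 147.87263159663388 154.69440855944188 56.18150049814956
530 36 141.44918172064416 149.03964158708573 156.88691178912728 57.03076228109481
540 37 140.793822922165 148.24364480463754 157.64132155305768 57.24109379387761
550 35 142.8912540901236 150.26370170499536 157.56169100743952 56.65701732715196
560 30 143.4013848703773 150.86984227882363 160.51881680456395 56.79531307682639
570 35 144.43207442190905 151.4065203392987 160.4633655786269 57.26926547459302
580 34 145.30286899139796 153.31959941406444 160.84563750903496 56.73007547743653
590 33 146.3725980622732 151.73285682143444 160.7806370288194 57.12461306853305
600 35 147.6678862753714 154.33989405549497 164.27884775792532 57.079659984952876
610 33 148.24397087684895 154.734245532517 164.18169455519376 57.101478022991074
620 32 149.5773241544605 157.00770281020576 164.34309308059704 56.66612607349088
630 33 150.85649994680142 157.31889055066026 164.3325980541027 57.352756315974844
640 32 151.11741145145214 159.4845496376335 167.16593274199192 57.21982463155807
650 33 151.83772414907924 159.627097206747 167.1466704738149 57.53034562492661
660 138 112.01492163529261 174.73076473689525 211.8196224429689 52.87775775543862
670 184 111.48802490794381 158.8788358865657 214.20610965992879 53.41793157607113
680 51 111.53938821284815 130.29430659026295 177.87508316102108 53.14245731678731
tray lips 1966 ((620.5218505859375, -114.97746276855469), (260.3803405761719, 277.0520935058594), 85.049072265625) [[ 471.28 -232.73]
 [ 747.3  -256.64]
 [ 769.77    2.77]
 [ 493.75   26.68]]
rest 464 ((550.9509887695312, 139.67388916015625), (82.30638885498047, 69.54232788085938), 64.22067260742188) [551.56 132.98  41.24]
```

The top view shows the rake (head at px 245,200, rest at 252,250), the tray with a slight clockwise yaw, and three rods per compartment (left ≈340,203; 333,225; 335,252; right ≈388,203; 388,229; 392,255). The far strip is free. I take the rake grip as about (614.5, 156) with yaw 5.2°, and the tray centre as (620.5, -115) with yaw -4.95°.

```bash
cat >> h.py <<'E'
def to(x,y,z,yaw,base=None):
    """shift (cm) and turn in tool axes to TCP xyz, tool down, tool y at yaw+90deg"""
    o=get_obs(); q,t=(Rn.from_quat(o["tool_rot"]),np.array(o["tcp_pos"])) if base is None else base
    T=Rn.from_matrix(np.array([[-np.cos(yaw),-np.sin(yaw),0],[-np.sin(yaw),np.cos(yaw),0],[0,0,-1]]).T@np.eye(3) if False else np.c_[[-np.cos(yaw),-np.sin(yaw),0],[-np.sin(yaw),np.cos(yaw),0],[0,0,-1]])
    d=q.inv().apply(np.array([x,y,z])-t)/10; r=(q.inv()*T).as_rotvec()
    print("shift",np.round(d,2),"turn",np.round(r,3)); return T,np.array([x,y,z],float)
E
python3 - <<'E'
from h import *
to(614.5,156,200,0.0905)
E
```

```text
shift [-48.75 -24.48   1.47] turn [-0.     0.    -0.535]
```

```bash
R='[-1,-17.5,-8.8,0.5,0,0,0]'
python3 -m inch '[[-1,-17.5,-8.8,0.5,0,0,0],[-1,-17.5,-8.8,0.5,0,0,0],[-1,-17.5,-8.8,0.5,0,0,0],[-1,-17.5,-8.8,0.5,0,0,0],[-1,-17.5,-8.8,0.5,0,0,0]]'
python3 -m inch '[[-1,-17.5,-8.8,0.5,0,0,0],[-1,-17.5,-8.8,0.5,0,0,0],[-1,-17.5,-8.8,0.5,0,0,0],[-1,-17.5,-8.8,0.5,0,0,0],[-1,-17.5,-8.8,0.5,0,0,0]]'
python3 -m inch '[[-1,-13.7,-6.9,0.5,0,0,-0.535],[-1,-13.7,-6.9,0.5,0,0,-0.535],[-1,-13.7,-6.9,0.5,0,0,-0.535],[-1,-13.7,-6.9,0.5,0,0,-0.535],[-1,-13.7,-6.9,0.5,0,0,-0.535]]'
python3 - <<'E'
from h import *
np.set_printoptions(precision=2,suppress=True)
p=read_camera("wrist");cv2.imwrite("pics/w1.png",p["image"])
c=cloud(p,np.ones((480,640),bool))
s=c[(c[:,0]>500)&(c[:,0]<700)&(c[:,1]>70)&(c[:,1]<230)&(c[:,2]>47)&(c[:,2]<70)]
print(len(s))
for a in range(520,700,10):
    q=s[abs(s[:,0]-a)<5]
    if len(q):print(a,len(q),*np.percentile(q[:,1],[1,50,99]),np.median(q[:,2]))
m=((c[:,2]>35)&(c[:,2]<46)&(c[:,0]<600)&(c[:,0]>500)&(c[:,1]>50)&(c[:,1]<220))
if m.sum():r=cv2.minAreaRect(c[m][:,:2].astype(np.float32));print("rest",m.sum(),r,cv2.boxPoints(r),np.percentile(c[m],[1,50,99],axis=0))
print(get_obs()["joints"]);to(614.5,156,200,0.0905)
E
```

```text
t: 1.57
tcp_pos: [401.3, 429.5, 209.6]
tool_rot: [0.221, 0.975, -0.0, 0.0]
wrist_force: [0.2, 0.4, 0.5]
gripper_width: 0.996
gripper_force: 0.0
t: 1.98
tcp_pos: [521.6, 274.5, 204.8]
tool_rot: [0.221, 0.975, -0.0, 0.0]
wrist_force: [1.2, -0.5, -0.1]
gripper_width: 0.999
gripper_force: 0.0
t: 2.4
tcp_pos: [616.8, 151.1, 199.3]
tool_rot: [-0.045, 0.999, -0.001, 0.001]
wrist_force: [-0.9, -0.1, 0.3]
gripper_width: 1.003
gripper_force: 0.0
6564
520 270 143.3297959592054 151.12242666141128 158.59783523923554 57.47797402846285
530 322 143.8982647637583 151.63982695945907 159.55593696512656 57.671449204986075
540 316 144.75108586851636 152.63942000884674 160.61102977555055 57.51636206650508
550 308 145.68046208870356 153.56331796379584 161.66761796143695 57.65821333533545
560 303 146.56849149330992 154.55422737507956 162.6864564797684 57.571173751524555
570 295 147.4669493922 155.49077737653153 163.43967168140696 57.66218508293599
580 279 148.3178244004743 156.17468552808296 163.93221777328512 57.63482086020096
590 277 149.19285335012347 157.040605336654 165.046428930502 57.552936025291956

[... 380 characters left out ...]
636933927692 57.52311850265377
650 282 155.36182307721526 164.79030334255611 213.71037439330476 57.309062433759635
660 1275 115.28940295844929 174.0965704377611 214.61301051526587 53.53228922555999
670 1220 113.65394295362978 157.29370793930968 214.21545671354102 53.70503205861941
680 146 114.20174387919482 128.5894905729072 162.05843859754592 53.404567673059915
rest 3742 ((549.9739990234375, 142.75588989257812), (34.002662658691406, 80.1285400390625), 6.561260223388672) [[528.51 180.62]
 [537.66 101.01]
 [571.44 104.9 ]
 [562.29 184.5 ]] [[530.61 103.31  40.11]
 [549.89 134.54  41.75]
 [569.05 182.49  43.48]]
[ 0.16  0.1   1.7  -0.    1.34 -1.5 ]
shift [ 0.06  0.29 -0.07] turn [-0. -0. -0.]
```

View pics/w1.png

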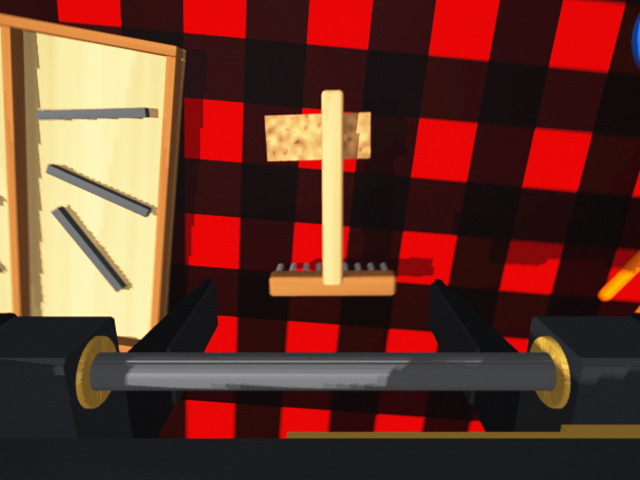

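The wrist view shows the handle (px 332, 90–285) centred between the fingers. The rest (px 318,135) has its centre at (550, 143) and yaw 6.6°, so rest_grip is about (616.6, 150.4). Next I descend and grip.

```bash
python3 -m inch '[[-1,0.1,0.45,4,0,0,0],[-1,0.1,0.45,8,0,0,0],[-1,0.1,0.45,12,0,0,0],[-1,0.1,0.45,15,0,0,0],[-1,0.1,0.45,16.8,0,0,0]]'
python3 -m inch '[[-1,0,0,0,0,0,0],[-0.2,0,0,0,0,0,0],[0.4,0,0,0,0,0,0],[1,0,0,0,0,0,0],[1,0,0,0,0,0,0]]' 40
python3 -m inch '[[1,0,0,0,0,0,0],[1,0,0,0,0,0,0],[1,0,0,0,0,0,0],[1,0,0,0,0,0,0],[1,0,0,0,0,0,0]]' 40
python3 - <<'E'
from h import *
to(614.5,157.5,31.2,0.0905)
p=read_camera("top");c=cloud(p,np.ones((480,640),bool))
E
```

```text
t: 2.87
tcp_pos: [609.1, 160.6, 26.9]
tool_rot: [-0.045, 0.999, -0.0, -0.003]
wrist_force: [-0.6, -0.4, -0.7]
gripper_width: 1.002
gripper_force: 0.0
t: 3.28
tcp_pos: [614.2, 160.9, 34.3]
tool_rot: [-0.045, 0.999, 0.0, 0.002]
wrist_force: [-0.2, -0.5, -0.4]
gripper_width: 0.779
gripper_force: 0.0
t: 3.7
tcp_pos: [612.5, 160.4, 31.7]
tool_rot: [-0.045, 0.999, 0.0, 0.0]
wrist_force: [1.7, -0.1, 0.0]
gripper_width: 0.424
gripper_force: 0.0
shift [-0.18 -0.3   0.05] turn [ 0.  0. -0.]
```

```bash
python3 -m inch '[[1,0,-0.1,0,0,0,0],[1,0,-0.1,0,0,0,0],[1,0,-0.1,0,0,0,0],[1,0,-0.1,0,0,0,0],[1,0,-0.1,0,0,0,0]]' 50
python3 -m inch '[[1,0,0,0,0,0,0],[1,0,0,0,0,0,0],[1,0,0,0,0,0,0],[1,0,0,0,0,0,0],[1,0,0,0,0,0,0]]' 50
```

```text
t: 4.17
tcp_pos: [612.5, 159.3, 31.5]
tool_rot: [-0.045, 0.999, -0.0, -0.0]
wrist_force: [-0.0, -0.9, -0.5]
gripper_width: 0.166
gripper_force: 49.9
t: 4.58
tcp_pos: [612.5, 159.4, 31.6]
tool_rot: [-0.045, 0.999, 0.0, -0.0]
wrist_force: [0.1, 0.2, -0.6]
gripper_width: 0.168
gripper_force: 49.9
```

```bash
python3 -m inch '[[1,0,0,-3,0,0,0],[1,0,0,-6,0,0,0],[1,0,0,-6,0,0,0],[1,0,0,-6,0,0,0]]' 50
python3 - <<'E'
from h import *
np.set_printoptions(precision=2,suppress=True)
p=read_camera("wrist");c=cloud(p,np.ones((480,640),bool));o=get_obs()
l=Rn.from_quat(o["tool_rot"]).inv().apply(c-o["tcp_pos"])
# head bar top: tool z ~ -23 ; tool x negative = ahead
m=(l[:,2]<-15)&(l[:,2]>-40)&(l[:,0]>-90)&(l[:,0]<-30)&(abs(l[:,1])<70)
s=l[m];print(m.sum(),np.percentile(s,[1,50,99],axis=0));r=cv2.minAreaRect(s[:,:2].astype(np.float32));print(r)
y=-0.0864;C=np.array([620.5,-115]);X=np.array([np.cos(y),np.sin(y)]);Y=np.array([-X[1],X[0]])
g=C+(116-56)*X+63*Y;print(g)
to(g[0],g[1],91.6,y)
E
```

```text
t: 4.92
tcp_pos: [614.3, 159.9, 94.2]
tool_rot: [-0.045, 0.999, 0.0, 0.002]
wrist_force: [0.8, 0.3, -2.1]
gripper_width: 0.163
gripper_force: 49.9
1638 [[-49.61 -12.98 -27.34]
 [-40.29  -0.54 -25.79]
 [-30.22  12.31 -15.52]]
((-40.074493408203125, -0.6069040298461914), (26.23133087158203, 20.56707763671875), 88.27689361572266)
[685.71 -57.41]
shift [ -5.31 -22.27   0.04] turn [0.   0.   0.18]
```

```bash
python3 -m inch '[[1,-1,-4,0,0,0,0.036],[1,-2,-8,0,0,0,0.072],[1,-3,-12,0,0,0,0.108],[1,-4,-16,0,0,0,0.144],[1,-5,-20,0,0,0,0.18]]'
python3 -m inch '[[1,0.1,-2,0,0,0,0],[1,0.1,-2,0,0,0,0],[1,0.1,-2,0,0,0,0]]'
python3 - <<'E'
from h import *
np.set_printoptions(precision=2,suppress=True)
p=read_camera("top");cv2.imwrite("pics/t1.png",cv2.resize(p["image"][120:320,200:460],(780,600)))
to(685.7,-57.4,91.6,-0.0864)
c=cloud(p,np.ones((480,640),bool));o=get_obs()
l=Rn.from_quat(o["tool_rot"]).inv().apply(c-o["tcp_pos"])
m=(l[:,2]<-15)&(l[:,2]>-40)&(l[:,0]>-85)&(l[:,0]<-42)&(abs(l[:,1])<70)
s=l[m];r=cv2.minAreaRect(s[:,:2].astype(np.float32));print(r,np.percentile(s,[1,50,99],axis=0))
E
```

```text
t: 5.38
tcp_pos: [679.1, -36.7, 88.9]
tool_rot: [0.046, 0.999, 0.0, -0.002]
wrist_force: [0.2, -0.4, -0.7]
gripper_width: 0.162
gripper_force: 49.9
t: 5.63
tcp_pos: [676.1, -56.0, 89.0]
tool_rot: [0.046, 0.999, 0.0, -0.002]
wrist_force: [-0.1, 0.9, -1.3]
gripper_width: 0.161
gripper_force: 49.9
shift [-0.96 -0.18 -0.22] turn [ 0. -0. -0.]Traceback (most recent call last):
  File "<stdin>", line 8, in <module>
    return _quantile_unchecked(
        a, q, axis, out, overwrite_input, method, keepdims, weights)
    return _ureduce(a,
                    func=_quantile_ureduce_func,
    ...<5 lines>...
                    overwrite_input=overwrite_input,
                    method=method)
    r = func(a, **kwargs)
    result = _quantile(arr,
                       quantiles=q,
    ...<2 lines>...
                       out=out,
                       weights=wgt)
    slices_having_nans = np.isnan(arr[-1, ...])
                                  ~~~^^^^^^^^^
IndexError: index -1 is out of bounds for axis 0 with size 0
```

View pics/t1.png

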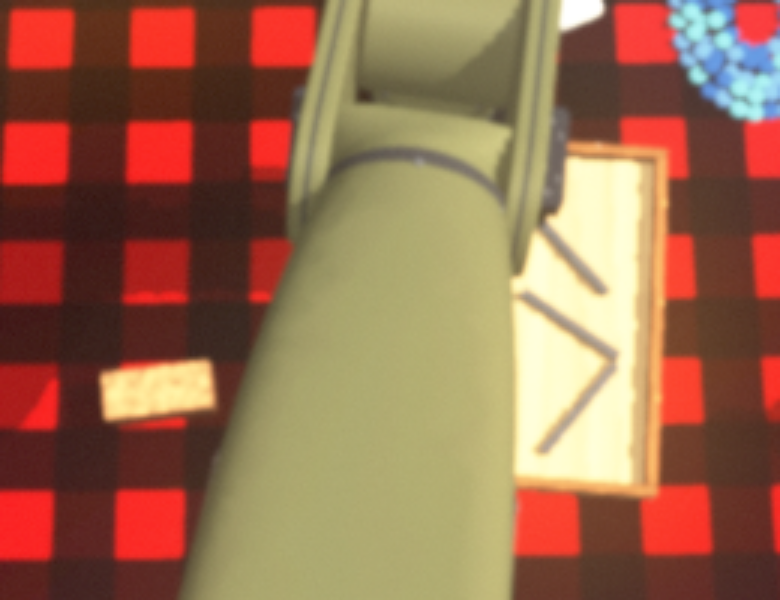

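The top camera is blocked by the arm now, though the right rods still show at px 575–615, 230–450 of the crop. I descend by dead reckoning from the known grasp height.

```bash
python3 -m inch '[[1,-0.9,-0.2,0,0,0,0],[1,-0.9,-0.2,2,0,0,0],[1,-0.9,-0.2,3.5,0,0,0],[1,-0.9,-0.2,3.5,0,0,0],[1,-0.9,-0.2,3.5,0,0,0]]'
python3 - <<'E'
from h import *
to(685.7,-57.4,41.4,-0.0864)
p=read_camera("side");cv2.imwrite("pics/s1.png",cv2.resize(p["image"][170:370,210:470],(780,600)))
E
```

```text
t: 6.1
tcp_pos: [684.8, -56.6, 54.2]
tool_rot: [0.044, 0.999, 0.0, -0.002]
wrist_force: [-0.0, -0.2, -1.5]
gripper_width: 0.164
gripper_force: 49.9
shift [-0.1  -0.07  1.28] turn [ 0.    -0.005 -0.002]
```

View pics/s1.png

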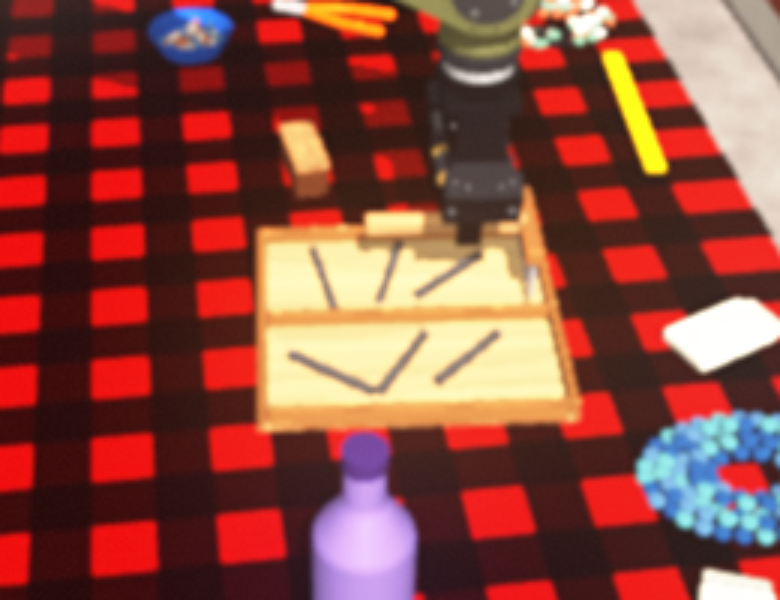

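The side view shows the rake head (px 530,190–265) over the far strip of the left compartment, with its teeth inside the far lip and past all the rods. I lower it to the floor.

```bash
python3 -m inch '[[1,-0.1,-0.1,0.6,0,0,0],[1,-0.1,-0.1,1.2,0,0,0],[1,-0.1,-0.1,1.2,0,0,0],[1,-0.1,-0.1,1.2,0,0,0]]'
python3 - <<'E'
from h import *
o=get_obs();print(o["wrist_force"]);to(685.7,-57.4,41.4,-0.0864)
E
```

```text
t: 6.48
tcp_pos: [687.0, -58.9, 44.3]
tool_rot: [0.045, 0.999, 0.0, -0.0]
wrist_force: [0.7, 0.1, -1.1]
gripper_width: 0.164
gripper_force: 49.9
[ 0.65420982  0.05027512 -1.050617  ]
shift [0.14 0.14 0.29] turn [ 0.    -0.001 -0.003]
```

```bash
python3 -m inch '[[1,0,0.1,0.35,0,0,0],[1,0,0.1,0.35,0,0,0],[1,0,0.1,0.35,0,0,0]]'
python3 -m inch '[[1,0.8,0,0,0,0,0],[1,1.6,0,0,0,0,0],[1,2.4,0,0,0,0,0],[1,3.2,0,0,0,0,0],[1,4,0,0,0,0,0]]'
python3 -m inch '[[1,0.8,0,0,0,0,0],[1,1.6,0,0,0,0,0],[1,2.4,0,0,0,0,0],[1,3.2,0,0,0,0,0],[1,4,0,0,0,0,0]]'
python3 -m inch '[[1,0.8,0,0,0,0,0],[1,1.6,0,0,0,0,0],[1,2.4,0,0,0,0,0],[1,3.2,0,0,0,0,0],[1,4,0,0,0,0,0]]'
python3 -m inch '[[1,0.8,0,0,0,0,0],[1,1.6,0,0,0,0,0],[1,2.4,0,0,0,0,0],[1,3.2,0,0,0,0,0],[1,4,0,0,0,0,0]]'
python3 - <<'E'
from h import *
o=get_obs();print(o["wrist_force"],o["tcp_pos"])
p=read_camera("wrist");cv2.imwrite("pics/w2.png",p["image"])
C=np.array([620.5,-115]);y=-.0864;X=np.array([np.cos(y),np.sin(y)]);d=o["tcp_pos"][:2]-C;print("tray coords tcp",d@X,d@[-X[1],X[0]])
E
```

```text
t: 6.73
tcp_pos: [687.3, -57.9, 41.1]
tool_rot: [0.045, 0.999, 0.0, -0.0]
wrist_force: [-0.3, 0.2, -1.7]
gripper_width: 0.165
gripper_force: 49.9
t: 7.15
tcp_pos: [646.4, -54.3, 41.2]
tool_rot: [0.045, 0.999, -0.0, -0.0]
wrist_force: [1.1, -1.6, -1.1]
gripper_width: 0.166
gripper_force: 49.9
t: 7.57
tcp_pos: [607.0, -50.7, 41.3]
tool_rot: [0.045, 0.999, -0.0, 0.0]
wrist_force: [-0.6, -0.3, -1.7]
gripper_width: 0.163
gripper_force: 49.9
t: 7.98
tcp_pos: [567.1, -47.2, 41.2]
tool_rot: [0.045, 0.999, -0.0, 0.0]
wrist_force: [0.0, 0.1, -1.8]
gripper_width: 0.163
gripper_force: 49.9
t: 8.4
tcp_pos: [527.2, -43.6, 41.2]
tool_rot: [0.045, 0.999, -0.0, 0.0]
wrist_force: [0.7, 0.3, -1.5]
gripper_width: 0.165
gripper_force: 49.9
[ 0.7137622   0.28687931 -1.47657637] [527.2415842  -43.56162388  41.17795625]
tray coords tcp -99.07514637195601 63.124393629511275
```

View pics/w2.png

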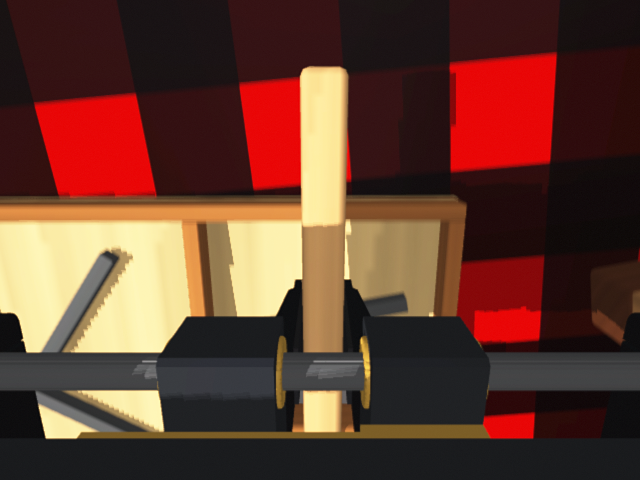

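The wrist view shows one leading rod tilted slightly at (385,303), and the near lip at row ~210. I keep combing.

```bash
python3 -m inch '[[1,0.6,0,0,0,0,0],[1,1.2,0,0,0,0,0],[1,1.8,0,0,0,0,0],[1,2.4,0,0,0,0,0],[1,3,0,0,0,0,0]]'
python3 -m inch '[[1,0.4,0,0,0,0,0],[1,0.8,0,0,0,0,0],[1,1.2,0,0,0,0,0],[1,1.6,0,0,0,0,0],[1,1.8,0,0,0,0,0]]'
python3 -m inch '[[1,0.2,0,0,0,0,0],[1,0.4,0,0,0,0,0],[1,0.6,0,0,0,0,0],[1,0.7,0,0,0,0,0],[1,0.7,0,0,0,0,0]]'
python3 - <<'E'
from h import *
o=get_obs();print(o["wrist_force"],o["tcp_pos"])
p=read_camera("side");cv2.imwrite("pics/s2.png",cv2.resize(p["image"][215:325,270:420],(800,586),interpolation=cv2.INTER_CUBIC))
C=np.array([620.5,-115]);y=-.0864;X=np.array([np.cos(y),np.sin(y)]);d=o["tcp_pos"][:2]-C;print("tray coords tcp",d@X,d@[-X[1],X[0]])
E
```

```text
t: 8.87
tcp_pos: [497.8, -40.9, 41.3]
tool_rot: [0.045, 0.999, -0.0, 0.0]
wrist_force: [0.8, 0.3, -1.5]
gripper_width: 0.164
gripper_force: 49.9
t: 9.28
tcp_pos: [479.9, -39.3, 41.2]
tool_rot: [0.045, 0.999, -0.0, 0.0]
wrist_force: [0.6, -0.1, -0.8]
gripper_width: 0.164
gripper_force: 49.9
t: 9.7
tcp_pos: [473.1, -38.7, 41.2]
tool_rot: [0.045, 0.999, -0.0, -0.0]
wrist_force: [-0.1, -0.4, -1.7]
gripper_width: 0.163
gripper_force: 49.9
[-0.10931697 -0.35340962 -1.74827727] [473.09936047 -38.6759338   41.16794827]
tray coords tcp -153.43700964753089 63.31978904331204
```

View pics/s2.png

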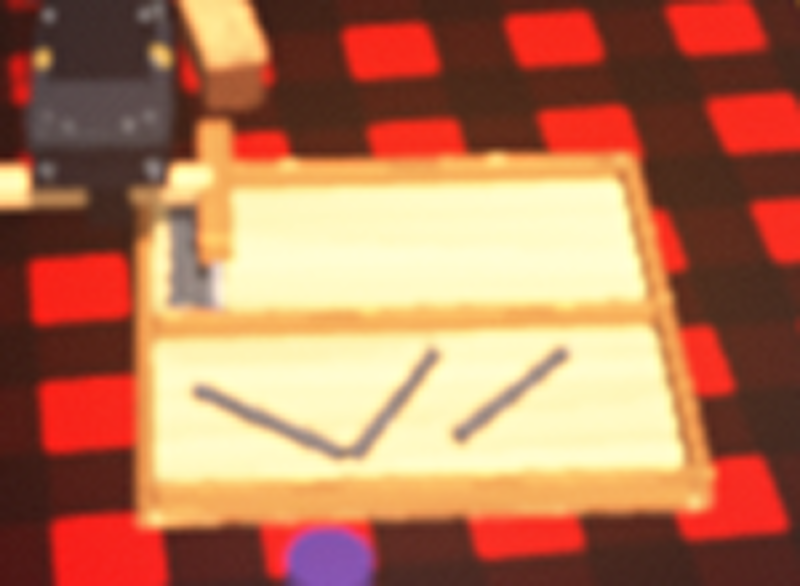

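The rods lie together in front of the teeth (crop px 170–210, 205–305), with a gap of about 6 mm left to the near lip. I creep on until I feel contact.

```bash
python3 -m inch '[[1,0.15,0,0,0,0,0],[1,0.3,0,0,0,0,0],[1,0.4,0,0,0,0,0],[1,0.4,0,0,0,0,0]]'
python3 -m inch '[[1,0.1,0,0,0,0,0],[1,0.1,0,0,0,0,0],[1,0.1,0,0,0,0,0]]'
python3 -m inch '[[1,0.1,0,0,0,0,0],[1,0.1,0,0,0,0,0],[1,0.1,0,0,0,0,0]]'
```

```text
t: 10.08
tcp_pos: [469.0, -38.3, 41.1]
tool_rot: [0.045, 0.999, 0.0, -0.0]
wrist_force: [0.0, -0.4, -1.0]
gripper_width: 0.161
gripper_force: 49.9
t: 10.33
tcp_pos: [468.1, -38.2, 41.1]
tool_rot: [0.045, 0.999, 0.0, -0.0]
wrist_force: [0.4, 0.3, -1.1]
gripper_width: 0.165
gripper_force: 49.9
t: 10.58
tcp_pos: [467.1, -38.1, 41.1]
tool_rot: [0.045, 0.999, 0.0, -0.0]
wrist_force: [0.1, 0.5, -0.5]
gripper_width: 0.163
gripper_force: 49.9
```

```bash
python3 -m inch '[[1,0.1,0,0,0,0,0],[1,0.1,0,0,0,0,0],[1,0.1,0,0,0,0,0]]'
python3 -m inch '[[1,0.1,0,0,0,0,0],[1,0.1,0,0,0,0,0],[1,0.1,0,0,0,0,0]]'
```

```text
t: 10.83
tcp_pos: [466.2, -38.1, 41.1]
tool_rot: [0.045, 0.999, -0.0, -0.0]
wrist_force: [0.7, 0.2, -2.3]
gripper_width: 0.168
gripper_force: 49.9
t: 11.08
tcp_pos: [465.8, -38.0, 41.4]
tool_rot: [0.045, 0.999, -0.0, 0.001]
wrist_force: [2.2, -0.8, -2.2]
gripper_width: 0.164
gripper_force: 50.0
```

```bash
python3 -m inch '[[1,0.1,0,0,0,0,0],[1,0.1,0,0,0,0,0],[1,0.1,0,0,0,0,0]]'
python3 -m inch '[[1,0.1,0,0,0,0,0],[1,0.1,0,0,0,0,0],[1,0.1,0,0,0,0,0]]'
```

```text
t: 11.33
tcp_pos: [465.6, -38.1, 41.8]
tool_rot: [0.045, 0.999, -0.0, 0.002]
wrist_force: [4.2, 0.0, -4.1]
gripper_width: 0.166
gripper_force: 50.0
t: 11.58
tcp_pos: [465.4, -38.1, 42.3]
tool_rot: [0.045, 0.999, -0.0, 0.003]
wrist_force: [6.1, 0.1, -2.9]
gripper_width: 0.165
gripper_force: 50.0
```

Firm contact at 6 N with the teeth at tray x ≈ -104.5, which fits a 24 mm row. I back off, lift and go to the right compartment.

```bash
python3 -m inch '[[1,-0.4,0,0,0,0,0],[1,-1.2,0,0,0,0,0],[1,-2,0,-1,0,0,0],[1,-2,0,-4,0,0,0],[1,-2,0,-5,0,0,0]]'
python3 - <<'E'
from h import *
y=-0.0864;C=np.array([620.5,-115]);X=np.array([np.cos(y),np.sin(y)]);Y=np.array([-X[1],X[0]])
g=C+60*X-63*Y;print(g);to(g[0],g[1],91.6,y)
E
```

```text
t: 12.0
tcp_pos: [485.4, -40.0, 94.5]
tool_rot: [0.045, 0.999, -0.0, 0.002]
wrist_force: [1.8, -0.2, -0.5]
gripper_width: 0.165
gripper_force: 49.9
[ 674.83976016 -182.94255268]
shift [-20.15 -12.54   0.36] turn [-0.     0.003 -0.003]
```

```bash
python3 -m inch '[[1,-3.2,-2,0,0,0,0],[1,-6.4,-4,0,0,0,0],[1,-9.6,-6,0,0,0,0],[1,-12.8,-8,0,0,0,0],[1,-16,-10,0,0,0,0]]'
python3 -m inch '[[1,-4,-2.5,0,0,0,0],[1,-4,-2.5,0,0,0,0],[1,-4,-2.5,0,0,0,0],[1,-4,-2.5,0,0,0,0]]'
python3 - <<'E'
from h import *
to(674.8,-182.9,54,-.0864)
p=read_camera("top");c=cloud(p,np.ones((480,640),bool))
cv2.imwrite("pics/t2.png",cv2.resize(p["image"][150:300,290:440],(600,600),interpolation=cv2.INTER_CUBIC))
E
```

```text
t: 12.42
tcp_pos: [635.1, -154.7, 91.2]
tool_rot: [0.045, 0.999, 0.0, -0.0]
wrist_force: [0.7, 1.0, -0.1]
gripper_width: 0.166
gripper_force: 49.9
t: 12.75
tcp_pos: [670.8, -181.9, 90.5]
tool_rot: [0.045, 0.999, 0.0, -0.001]
wrist_force: [-0.0, -0.4, -2.0]
gripper_width: 0.162
gripper_force: 49.9
shift [-0.42 -0.07  3.65] turn [ 0.001 -0.002 -0.004]
```

View pics/t2.png

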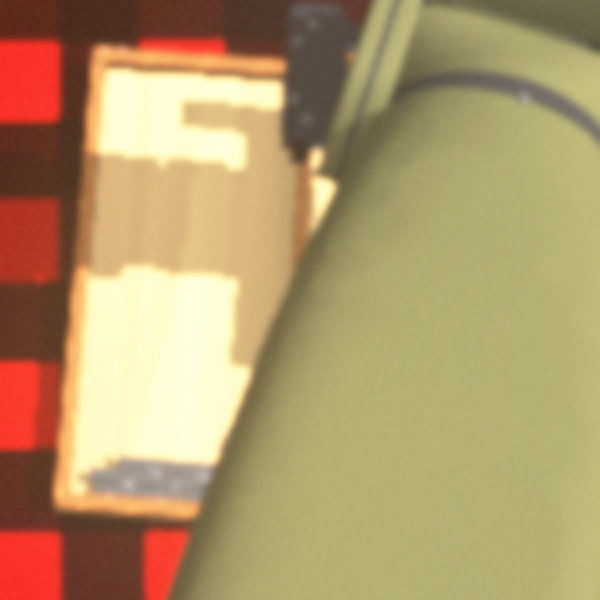

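The left row shows three rods together along the near lip (crop px 90–210, 460–500). Next is the right compartment: lower and comb.

```bash
python3 -m inch '[[1,-0.4,-0.1,1.5,0,0,0],[1,-0.4,-0.1,3,0,0,0],[1,-0.4,-0.1,4,0,0,0],[1,-0.4,-0.1,4,0,0,0],[1,-0.4,-0.1,4,0,0,0]]'
python3 - <<'E'
from h import *
o=get_obs();print(o["wrist_force"]);to(674.8,-182.9,41.3,-0.0864)
E
```

```text
t: 13.22
tcp_pos: [673.5, -182.5, 48.9]
tool_rot: [0.045, 0.999, 0.001, -0.002]
wrist_force: [0.3, 0.6, -0.6]
gripper_width: 0.162
gripper_force: 49.9
[ 0.31971342  0.56690145 -0.62140528]
shift [-0.14 -0.03  0.76] turn [ 0.001 -0.004 -0.003]
```

```bash
python3 -m inch '[[1,0,0,0.4,0,0,0],[1,0,0,0.8,0,0,0],[1,0,0,0.8,0,0,0],[1,0,0,0.8,0,0,0],[1,0,0,0.8,0,0,0]]'
python3 -m inch '[[1,0,0,0,0,0,0],[1,0,0,0,0,0,0]]'
```

```text
t: 13.63
tcp_pos: [675.3, -183.5, 43.5]
tool_rot: [0.045, 0.999, -0.0, 0.0]
wrist_force: [-1.0, 0.0, -1.9]
gripper_width: 0.166
gripper_force: 49.9
t: 13.8
tcp_pos: [675.3, -183.5, 43.5]
tool_rot: [0.045, 0.999, -0.0, 0.0]
wrist_force: [-0.1, 0.5, -1.4]
gripper_width: 0.166
gripper_force: 49.9
```

```bash
python3 -m inch '[[1,0,0.05,0.22,0,0,0],[1,0,0.05,0.22,0,0,0],[1,0,0.05,0.22,0,0,0]]'
python3 -m inch '[[1,0.8,0,0,0,0,0],[1,1.6,0,0,0,0,0],[1,2.4,0,0,0,0,0],[1,3.2,0,0,0,0,0],[1,4,0,0,0,0,0]]'
python3 -m inch '[[1,0.8,0,0,0,0,0],[1,1.6,0,0,0,0,0],[1,2.4,0,0,0,0,0],[1,3.2,0,0,0,0,0],[1,4,0,0,0,0,0]]'
python3 -m inch '[[1,0.8,0,0,0,0,0],[1,1.6,0,0,0,0,0],[1,2.4,0,0,0,0,0],[1,3.2,0,0,0,0,0],[1,4,0,0,0,0,0]]'
python3 -m inch '[[1,0.6,0,0,0,0,0],[1,1.2,0,0,0,0,0],[1,1.8,0,0,0,0,0],[1,2.4,0,0,0,0,0],[1,3,0,0,0,0,0]]'
python3 - <<'E'
from h import *
o=get_obs();print(o["wrist_force"],o["tcp_pos"])
p=read_camera("side");cv2.imwrite("pics/s3.png",cv2.resize(p["image"][215:325,270:420],(800,586),interpolation=cv2.INTER_CUBIC))
C=np.array([620.5,-115]);y=-.0864;X=np.array([np.cos(y),np.sin(y)]);d=o["tcp_pos"][:2]-C;print("tray coords tcp",d@X,d@[-X[1],X[0]])
E
```

```text
t: 14.05
tcp_pos: [675.0, -182.8, 40.7]
tool_rot: [0.045, 0.999, 0.0, -0.0]
wrist_force: [-0.3, -0.5, -1.5]
gripper_width: 0.165
gripper_force: 49.9
t: 14.47
tcp_pos: [634.2, -179.2, 40.9]
tool_rot: [0.045, 0.999, 0.0, -0.0]
wrist_force: [-0.4, -0.2, -1.2]
gripper_width: 0.163
gripper_force: 49.9
t: 14.88
tcp_pos: [594.7, -175.6, 41.0]
tool_rot: [0.045, 0.999, -0.0, 0.0]
wrist_force: [0.5, -0.7, -1.3]
gripper_width: 0.166
gripper_force: 49.9
t: 15.3
tcp_pos: [554.9, -172.1, 41.0]
tool_rot: [0.045, 0.999, -0.0, 0.0]
wrist_force: [-0.3, 0.2, -1.5]
gripper_width: 0.166
gripper_force: 49.9
t: 15.72
tcp_pos: [525.3, -169.4, 41.0]
tool_rot: [0.045, 0.999, -0.0, 0.0]
wrist_force: [0.5, -0.3, -1.5]
gripper_width: 0.163
gripper_force: 49.9
[ 0.47773185 -0.2697783  -1.54060313] [ 525.26569438 -169.4174982    40.97636303]
tray coords tcp -90.18324215561883 -62.43252287482295
```

View pics/s3.png

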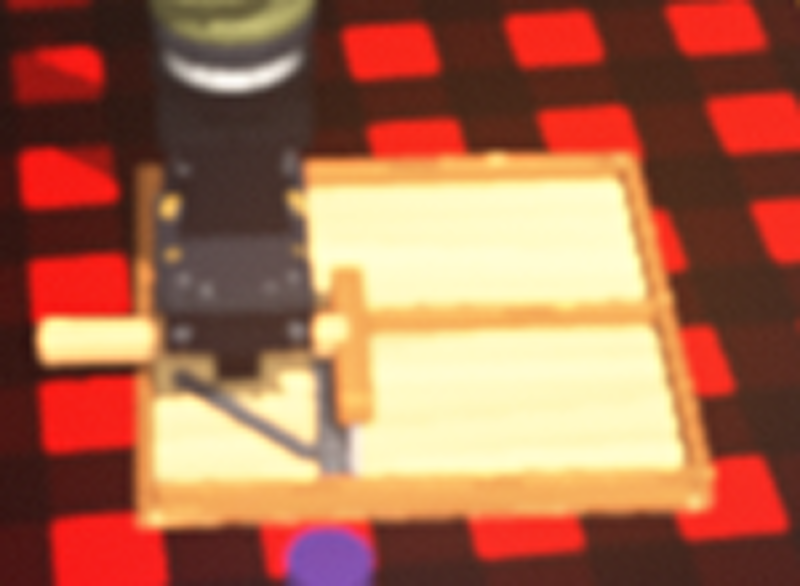

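In the right compartment two rods lie against the teeth. The third is still slanted, from (180,375) to (315,455). I push on slowly and watch the force while it swings round against the lip.

```bash
python3 -m inch '[[1,0.4,0,0,0,0,0],[1,0.8,0,0,0,0,0],[1,1.2,0,0,0,0,0],[1,1.6,0,0,0,0,0],[1,2,0,0,0,0,0]]'
python3 -m inch '[[1,0.3,0,0,0,0,0],[1,0.6,0,0,0,0,0],[1,0.9,0,0,0,0,0],[1,1.2,0,0,0,0,0],[1,1.5,0,0,0,0,0]]'
python3 - <<'E'
from h import *
p=read_camera("side");cv2.imwrite("pics/s4.png",cv2.resize(p["image"][215:325,270:420],(800,586),interpolation=cv2.INTER_CUBIC))
E
```

```text
t: 16.18
tcp_pos: [505.5, -167.6, 41.0]
tool_rot: [0.045, 0.999, -0.0, 0.0]
wrist_force: [0.8, 0.6, -1.2]
gripper_width: 0.162
gripper_force: 49.9
t: 16.6
tcp_pos: [490.7, -166.3, 41.0]
tool_rot: [0.045, 0.999, -0.0, 0.0]
wrist_force: [0.3, -0.2, -1.1]
gripper_width: 0.163
gripper_force: 49.9
```

View pics/s4.png

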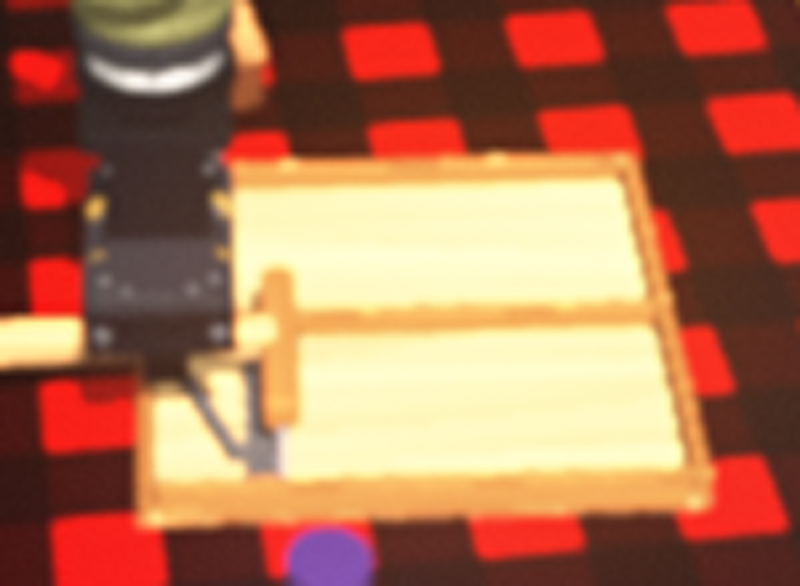

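The slanted rod is swinging round as hoped (now (185,370) to (240,455)), so I keep going.

```bash
python3 -m inch '[[1,0.3,0,0,0,0,0],[1,0.6,0,0,0,0,0],[1,0.9,0,0,0,0,0],[1,1.2,0,0,0,0,0],[1,1.5,0,0,0,0,0]]'
python3 -m inch '[[1,0.3,0,0,0,0,0],[1,0.6,0,0,0,0,0],[1,0.9,0,0,0,0,0],[1,1.2,0,0,0,0,0],[1,1.2,0,0,0,0,0]]'
python3 -m inch '[[1,0.15,0,0,0,0,0],[1,0.3,0,0,0,0,0],[1,0.4,0,0,0,0,0],[1,0.4,0,0,0,0,0]]'
```

```text
t: 17.07
tcp_pos: [475.7, -164.9, 41.0]
tool_rot: [0.045, 0.999, -0.0, 0.0]
wrist_force: [1.5, -0.7, -1.5]
gripper_width: 0.164
gripper_force: 49.9
t: 17.48
tcp_pos: [463.4, -163.7, 40.8]
tool_rot: [0.045, 0.999, 0.0, -0.0]
wrist_force: [0.3, 0.1, -1.6]
gripper_width: 0.166
gripper_force: 49.9
t: 17.82
tcp_pos: [459.8, -163.5, 40.9]
tool_rot: [0.045, 0.999, 0.0, -0.0]
wrist_force: [0.2, 0.6, -2.2]
gripper_width: 0.166
gripper_force: 49.9
```

```bash
python3 -m inch '[[1,0.1,0,0,0,0,0],[1,0.2,0,0,0,0,0],[1,0.3,0,0,0,0,0],[1,0.3,0,0,0,0,0]]'
python3 -m inch '[[1,0.1,0,0,0,0,0],[1,0.1,0,0,0,0,0],[1,0.1,0,0,0,0,0]]'
python3 -m inch '[[1,0.1,0,0,0,0,0],[1,0.1,0,0,0,0,0],[1,0.1,0,0,0,0,0]]'
python3 -m inch '[[1,0.1,0,0,0,0,0],[1,0.1,0,0,0,0,0],[1,0.1,0,0,0,0,0]]'
```

```text
t: 18.15
tcp_pos: [456.8, -163.2, 40.9]
tool_rot: [0.045, 0.999, 0.0, -0.0]
wrist_force: [0.9, -0.4, -0.7]
gripper_width: 0.165
gripper_force: 49.9
t: 18.4
tcp_pos: [455.9, -163.1, 41.0]
tool_rot: [0.045, 0.999, -0.0, -0.0]
wrist_force: [0.9, 0.3, -2.5]
gripper_width: 0.163
gripper_force: 49.9
t: 18.65
tcp_pos: [455.1, -163.1, 41.0]
tool_rot: [0.045, 0.999, -0.0, 0.0]
wrist_force: [1.2, 0.4, -1.9]
gripper_width: 0.163
gripper_force: 50.0
t: 18.9
tcp_pos: [454.8, -163.1, 41.3]
tool_rot: [0.045, 0.999, -0.0, 0.001]
wrist_force: [4.8, 0.2, -2.5]
gripper_width: 0.16
gripper_force: 50.0
```

```bash
python3 -m inch '[[1,0.1,0,0,0,0,0],[1,0.1,0,0,0,0,0],[1,0.1,0,0,0,0,0]]'
python3 -m inch '[[1,-0.4,0,0,0,0,0],[1,-1.2,0,0,0,0,0],[1,-2,0,-1,0,0,0],[1,-2,0,-4,0,0,0],[1,-2,0,-6,0,0,0]]'
python3 -m inch '[[1,0,0,0,0,0,0],[1,0,0,0,0,0,0]]'
python3 - <<'E'
from h import *
to(613.5,156.5,102,.094)
E
```

```text
t: 19.15
tcp_pos: [454.6, -163.2, 41.7]
tool_rot: [0.045, 0.999, -0.0, 0.002]
wrist_force: [6.7, -0.4, -3.0]
gripper_width: 0.164
gripper_force: 50.0
t: 19.57
tcp_pos: [473.4, -164.8, 102.4]
tool_rot: [0.045, 0.999, 0.0, -0.001]
wrist_force: [1.5, -0.3, -0.4]
gripper_width: 0.164
gripper_force: 49.9
t: 19.73
tcp_pos: [474.2, -165.2, 102.6]
tool_rot: [0.045, 0.999, -0.001, 0.001]
wrist_force: [-0.0, -0.1, -1.4]
gripper_width: 0.164
gripper_force: 49.9
shift [-10.99  33.29   0.05] turn [-0.001  0.002 -0.184]
```

```bash
python3 -m inch '[[1,-1.1,3.33,0,0,0,0],[1,-2.2,6.66,0,0,0,0],[1,-3.3,10,0,0,0,0],[1,-4.4,13.3,0,0,0,0],[1,-5.5,16.65,0,0,0,0]]'
python3 -m inch '[[1,-1.1,3.33,0,0,0,-0.037],[1,-2.2,6.66,0,0,0,-0.074],[1,-3.3,10,0,0,0,-0.111],[1,-4.4,13.3,0,0,0,-0.148],[1,-5.5,16.65,0,0,0,-0.184]]'
python3 -m inch '[[1,0,0,0,0,0,0],[1,0,0,0,0,0,0],[1,0,0,0,0,0,0]]'
python3 - <<'E'
from h import *
np.set_printoptions(precision=1,suppress=True)
to(613.5,156.5,31.8,.094)
p=read_camera("top");cv2.imwrite("pics/t3.png",np.vstack([cv2.resize(p["image"][150:300,290:440],(500,500),interpolation=cv2.INTER_CUBIC)]))
w=read_camera("side")
yw=-0.0864;C=np.array([620.5,-115]);X=np.array([np.cos(yw),np.sin(yw)]);Y=np.array([-X[1],X[0]])
for n,q in(("top",p),("side",w)):
    c=cloud(q,np.ones((480,640),bool));d=c[:,:2]-C;l=np.c_[d@X,d@Y,c[:,2]]
    for s in(63,-63):
        m=(abs(l[:,0])<127)&(abs(l[:,1]-s)<56)&(l[:,2]>12.5)&(l[:,2]<35);k=l[m]
        print(n,s,m.sum(),np.percentile(k,[2,50,98],axis=0) if len(k) else "")
E
```

```text
t: 20.15
tcp_pos: [541.7, -2.2, 99.0]
tool_rot: [0.045, 0.999, -0.0, -0.002]
wrist_force: [0.8, -0.4, -1.6]
gripper_width: 0.165
gripper_force: 49.9
t: 20.57
tcp_pos: [611.4, 158.6, 98.5]
tool_rot: [-0.048, 0.999, -0.0, -0.002]
wrist_force: [0.7, -0.4, -0.3]
gripper_width: 0.163
gripper_force: 49.9
t: 20.82
tcp_pos: [611.1, 156.8, 98.9]
tool_rot: [-0.047, 0.999, -0.0, -0.002]
wrist_force: [-0.6, -0.0, -1.8]
gripper_width: 0.167
gripper_force: 49.9
shift [-0.3 -0.1  6.7] turn [-0. -0.  0.]
top 63 361 [[-126.4    9.8   12.7]
 [-115.7   59.8   15.3]
 [  21.9  109.    18.6]]
top -63 373 [[-126.6 -107.1   12.6]
 [-115.3  -61.2   15.4]
 [  48.6  -11.7   19.3]]
side 63 336 [[-125.4   15.2   12.6]
 [ -92.    65.9   14.7]
 [ 118.5  118.1   22.3]]
side -63 349 [[-126.1 -110.7   12.6]
 [-107.4  -63.5   15.4]
 [ 114.3   -7.9   22.6]]
```

View pics/t3.png

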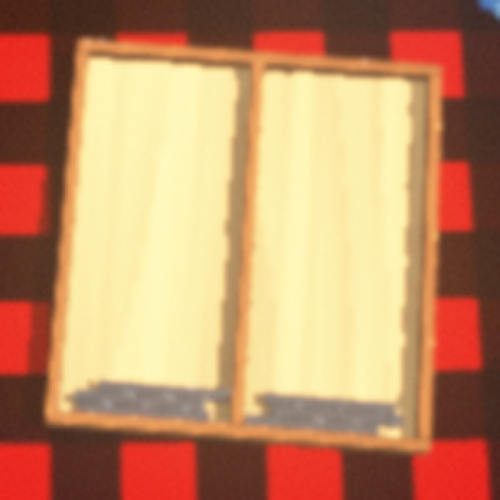

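Both rows are flat and snug on the near lip (crop px 70–230,400 and 245–400,412), with rod tops at about 16 mm. Next I park the rake.

```bash
python3 -m inch '[[1,-0.2,0,1.5,0,0,0],[1,-0.2,0,3,0,0,0],[1,-0.2,0,4.5,0,0,0],[1,-0.2,0,5.5,0,0,0],[1,-0.2,0,5.5,0,0,0]]'
python3 -m inch '[[1,0,0,0,0,0,0],[1,0,0,0,0,0,0],[1,0,0,0,0,0,0]]'
python3 - <<'E'
from h import *
to(613.5,156.5,31.8,.094)
E
```

```text
t: 21.33
tcp_pos: [611.2, 156.4, 41.1]
tool_rot: [-0.047, 0.999, -0.0, -0.004]
wrist_force: [-1.5, -0.7, -1.2]
gripper_width: 0.165
gripper_force: 49.9
t: 21.58
tcp_pos: [615.2, 157.5, 46.9]
tool_rot: [-0.047, 0.999, 0.0, 0.001]
wrist_force: [0.3, -0.7, -0.6]
gripper_width: 0.166
gripper_force: 49.9
shift [ 0.18 -0.08  1.51] turn [0.    0.002 0.   ]
```

```bash
python3 -m inch '[[1,0.1,-0.1,0.3,0,0,0],[1,0.1,-0.1,0.6,0,0,0],[1,0.1,-0.1,0.9,0,0,0],[1,0.1,-0.1,0.9,0,0,0],[1,0.1,-0.1,0.9,0,0,0]]'
python3 -m inch '[[1,0,0,0,0,0,0],[1,0,0,0,0,0,0],[1,0,0,0,0,0,0]]'
```

```text
t: 22.0
tcp_pos: [613.2, 156.2, 36.6]
tool_rot: [-0.047, 0.999, -0.0, -0.0]
wrist_force: [0.6, -0.2, -0.5]
gripper_width: 0.162
gripper_force: 49.9
t: 22.25
tcp_pos: [613.6, 156.2, 37.1]
tool_rot: [-0.047, 0.999, 0.0, 0.0]
wrist_force: [-0.8, -0.2, -2.0]
gripper_width: 0.162
gripper_force: 49.9
```

```bash
python3 -m inch '[[1,0,0,0.15,0,0,0],[1,0,0,0.3,0,0,0],[1,0,0,0.4,0,0,0],[1,0,0,0.4,0,0,0],[1,0,0,0.4,0,0,0]]'
python3 -m inch '[[1,0,0,0.05,0,0,0],[1,0,0,0.05,0,0,0],[1,0,0,0.1,0,0,0],[1,0,0,0.1,0,0,0],[1,0,0,0.1,0,0,0]]'
```

```text
t: 22.67
tcp_pos: [613.3, 156.2, 32.7]
tool_rot: [-0.047, 0.999, -0.0, -0.0]
wrist_force: [-0.0, 0.1, -1.8]
gripper_width: 0.169
gripper_force: 49.9
t: 23.08
tcp_pos: [613.5, 156.2, 32.0]
tool_rot: [-0.047, 0.999, -0.0, -0.0]
wrist_force: [0.5, -0.7, -1.8]
gripper_width: 0.163
gripper_force: 49.9
```

```bash
python3 -m inch '[[1,0,0,0.05,0,0,0],[1,0,0,0.05,0,0,0],[1,0,0,0.05,0,0,0]]'
python3 -m inch '[[1,0,0,0,0,0,0],[1,0,0,0,0,0,0]]' 5
python3 -m inch '[[0.5,0,0,0,0,0,0],[0.2,0,0,0,0,0,0],[-0.2,0,0,0,0,0,0],[-0.2,0,0,0,0,0,0],[-0.2,0,0,0,0,0,0]]'
python3 -m inch '[[-0.6,0,0,0,0,0,0],[-0.6,0,0,0,0,0,0],[-0.6,0,0,0,0,0,0],[-0.6,0,0,0,0,0,0],[-0.6,0,0,0,0,0,0]]'
```

```text
t: 23.33
tcp_pos: [613.6, 156.2, 31.6]
tool_rot: [-0.047, 0.999, 0.0, 0.0]
wrist_force: [0.5, 0.0, -1.5]
gripper_width: 0.163
gripper_force: 49.9
t: 23.5
tcp_pos: [613.6, 156.3, 31.6]
tool_rot: [-0.047, 0.999, 0.0, 0.0]
wrist_force: [0.0, -0.4, -0.5]
gripper_width: 0.168
gripper_force: 5.0
t: 23.92
tcp_pos: [613.5, 156.2, 31.6]
tool_rot: [-0.047, 0.999, 0.0, 0.0]
wrist_force: [0.6, 0.4, -0.4]
gripper_width: 0.461
gripper_force: 0.0
t: 24.33
tcp_pos: [613.4, 156.2, 31.4]
tool_rot: [-0.047, 0.999, -0.0, -0.0]
wrist_force: [-0.1, -0.3, 0.7]
gripper_width: 0.786
gripper_force: 0.0
```

```bash
python3 -m inch '[[-0.6,0,0,-1.5,0,0,0],[-0.6,0,0,-4,0,0,0],[-0.6,0,0,-8,0,0,0],[-0.6,0,0,-12,0,0,0],[-0.6,0,0,-16,0,0,0]]'
python3 -m inch '[[-0.6,0,0,0,0,0,0],[-0.6,0,0,0,0,0,0],[-0.6,0,0,0,0,0,0],[-0.6,0,0,0,0,0,0]]'
python3 - <<'E'
from h import *
np.set_printoptions(precision=1,suppress=True)
p=read_camera("wrist");c=cloud(p,np.ones((480,640),bool))
s=c[(c[:,0]>500)&(c[:,0]<700)&(c[:,1]>70)&(c[:,1]<230)&(c[:,2]>47)&(c[:,2]<70)]
for a in(530,570,610,640):
    q=s[abs(s[:,0]-a)<5]
    if len(q):print(a,np.percentile(q[:,1],[1,50,99]),np.median(q[:,2]))
m=(c[:,2]>35)&(c[:,2]<46)&(c[:,0]<600)&(c[:,0]>500)&(c[:,1]>50)&(c[:,1]<220)
print(cv2.minAreaRect(c[m][:,:2].astype(np.float32)),get_obs()["wrist_force"])
E
```

```text
t: 24.75
tcp_pos: [613.1, 156.2, 194.2]
tool_rot: [-0.047, 0.999, 0.0, 0.0]
wrist_force: [0.2, 0.9, -0.4]
gripper_width: 0.798
gripper_force: 0.0
t: 25.08
tcp_pos: [612.4, 156.0, 189.9]
tool_rot: [-0.047, 0.999, -0.0, -0.001]
wrist_force: [1.0, 0.1, -0.5]
gripper_width: 0.801
gripper_force: 0.0
530 [140.3 148.3 156.4] 56.911946927152755
570 [143.8 151.7 159.7] 56.938432654085716
610 [148.1 155.7 163.6] 57.06265328261003
640 [150.7 158.2 166.1] 57.01855796375634
((551.3119506835938, 140.40887451171875), (34.08625793457031, 79.9844970703125), 6.5315775871276855) [-1.   0.8 -0.3]
```

The rake is level on its rest and the arm is clear, so I hand in.

```bash
python3 -c "
from workcell import *
print(finish_job())"
```

```text
the job is handed in; nothing more can be done
None
```

Both compartments are combed, with three rods flat and snug along the near lip in each, and the rake is back level on its rest; the job was handed in at about 25 s, and its verdict was not shown to me.

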